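# Clear the rejected ring and hold the gauge lever at its stop

## Robot

A 6-joint arm with a two-finger parallel gripper is mounted at the origin on the work surface. World frame = base frame: x ahead of the robot, y to its left, z up, the work surface at z = 0. Lengths are in mm, angles in rad, forces in N, time in s.
With the tool pointing down it reaches from about 275 to 1000 mm from the base axis. Payload 8.4 kg.
Tool frame: the origin (TCP) lies on the centre line of the jaws, within the pads' length; the fingertips stand 25 mm ahead of it and the grasp point (between the pads) lies 6 mm ahead of it; z points along the fingers, x is the direction in which the jaws open and shut, and the axes are right-handed (so a half turn about z gives the same grasp; the last joint's range is limited). The gripper opens to 85 mm and grips with 20 to 120 N. Pads are 22 mm wide; open, the fingers measure 114 mm over their backs; the gripper's body (76 mm by 85 mm) begins 54 mm behind the grasp point. The pads swing forward as they close: fully open they stand 13 mm farther back than shut.
Start: joints at [-1.253, 0.353, 1.633, -0, 1.155, -0.002], TCP at [196.484, -593.315, 256.281] pointing down, gripper open.
Joint ranges: [-2.63, 2.63], [-0.92, 2.1], [0.06, 2.66], [-1.3, 4.44], [0, 2.69], [-3.02, 3.02]. Speed limits (rad/s): [2.22, 2.22, 2.79, 3.14, 3.14, 3.14].

## Interface

Orientations are given as [roll, pitch, yaw] about the fixed x, y, z axes, in that order (R = Rz(yaw) Ry(pitch) Rx(roll)).
In Python, from rig import r gives the robot as it stands. The module is installed in compiled form; this text tells all that it offers.
- The arm moves only by the tool jog_arm, never from a script. Its argument "deltas" is a list of rows, each an object with "gripper": the gripper command: -1 is fully open, 1 is shut, values between are in proportion; "translation": the shift along the world's x, y, z in units of 10 cm (1.0 is 10 cm), a list of three; "dr": the turn, a rotation vector about the world's x, y, z in units of pi/2 rad (1.0 is pi/2 rad), a list of three. In form: [{"gripper": gripper, "translation": [x, y, z], "dr": [wx, wy, wz]}, ...]. A call has 1 to 12 rows; each row shifts and turns the commanded pose from where the row before left it; what a row does not reach is not made up. A row lasts 1/12 s, in which the tool goes at most 41.7 mm and 7.16 degrees, less where a joint would pass 70% of its speed; a pose out of reach is approached as far as the arm can. A call with a number of a shift or a turn outside -1 to 1 is refused whole. A call with a gripper value outside its range is refused whole. The fingers move at their own pace and stop on an object; "squeeze" is the grip in N (left out, the last holds). Time passes only in rows, so rows that do not move let the fingers close. It gives the time, the measured TCP pose, the force and the opening at its end, in the units of the state.
- r.sense(): the state, without advancing time (a new reading comes with each control period).
- r.grab_frame(name): name is "scene" or "top"; returns the picture (400x640x3 uint8, blue, green, red); there is no depth.
- r.calibration(name): a dict with "mtx" (3x3 intrinsics, pixels), "k1" (the pictures are not rectified: a ray, as slopes to the right and down, at radius r is drawn at 1 + k1 r^2 times it, then the intrinsics apply), "world_from_camera" (4x4, takes a point from camera to world coordinates). Camera axes: x right, y down, z forward; pixel columns grow to the right and rows downward; lengths in mm; the calibration is good to about 2 mm. A picture is of the moment at which its call begins. calibration takes no time and is no camera call.
- r.sign_off(): hands the job in, once; it reports no verdict.
The state is a dict: "clock": time; "qpos": joint angles; "qvel": joint speeds; "joint_efforts": joint torques, N m; "eef_pos": TCP position; "tcp_rot": TCP orientation; "contact_force": force on the tool from outside, world axes, zero at the start; "wrist_torque": the same for the moment, N m; "opening": opening from 0.0 (shut) to 1.0 (fully open).
Only numpy, scipy, OpenCV 4.12 (cv2) and the standard library are available. Lean on these libraries where they do the work, as an engineer would, in place of code of your own. Each camera call takes 0.05 s, during which the arm holds its last target. There are 200 camera calls.

## Task

The bearing ring on the gauge's nest is a reject: take it off and drop it into the deep reject box. Then, for the zero check, swing the gauge's spring-loaded lever forward over the empty nest until it is fully against its stop and finish while holding it there; do not let go, the spring would throw it back. Leave the finished rings in the shallow tray, the setting master and the mouse where they are.

Things in the scene. Friction and masses are not known exactly. Their poses are not given: they have to be found in the camera images.
- gauge: Ring gauge, fixed; place and yaw vary. Origin on the work surface under the lever's pivot, z up, -x from pivot to nest (roughly towards the robot). Aluminium base 12 mm thick, x -160 to +50, y -60 to +60 mm. On it the pivot body (44 mm dia., to 50 mm high) at the origin, a white hanger bracket behind it (x 23 to 45, y +-38, to 52 mm high), the nest at x -95, and two posts.
- stop (a point): Top centre of the steel stop post, 10 mm dia., standing to 62 mm above the work surface, at x -40, y -12 mm of the gauge. The lever's side bears on it when fully forward. The like rest post (8 mm dia., as high) stands at x -8, y +40.
- nest (a point): Centre of the nest's seat, a dark disc 68 mm dia. whose top is 20 mm above the work surface; on it a spigot 37 mm dia. and 8 mm tall locates the ring. Same axes as the gauge. The lever's stylus stands above this point when the lever is at its stop; a ring on the nest blocks it.
- lever (a joint): Angle of the lever about its vertical pivot, rad, anticlockwise from above: 0 = at rest (the spring holds it on the rest post), 1.1 = fully against the stop post, over the nest. It points along (cos a, sin a) in the gauge's frame, a = 2.04 + value. The spring pulls it back whenever let go: 0.26 N m at rest, 0.98 N m at the stop (7 N at the pin).
- stylus (a point): Tip of the 8 mm stylus hanging under the lever, 95 mm from the pivot, 31 mm above the work surface. The lever itself: aluminium bar 14 mm wide, 148 mm long from the pivot, 52 to 62 mm above the work surface; hub 36 mm dia., to 68 mm high.
- pin (a point): Point on the axis of the upright steel pin at the lever's end, 95 mm above the work surface and 140 mm from the pivot. The pin is round, 12 mm dia., and stands free from 62 to 112 mm above the work surface. x points outward along the lever, z up.
- ring: The rejected steel bearing ring on the nest: 54 mm outside dia., 42 mm bore, 20 mm high, 0.14 kg or so. Origin at the centre of its underside, z along its axis. On the nest it stands from 20 to 40 mm above the work surface; it must be lifted 8 mm to clear the spigot.
- reject_box: Deep open grey plastic box, 160 x 160 mm outside, 65 mm high, wall and floor 5 mm, empty, fixed. Origin at the centre of its underside. Stands to the left or right of the gauge; the shallow tray is on the other side.
- tray: Shallow open grey tray of finished rings, 160 x 160 mm, 22 mm high, wall and floor 5 mm, fixed; origin at the centre of its underside. Not for the reject.
- done_a: Finished ring, same size as the reject, lying in the tray; origin at the centre of its underside. Leave alone.
- done_b: The second finished ring in the tray, likewise. Leave alone.
- master: Steel setting master standing on the surface beyond the gauge: a disc 48 mm dia. and 30 mm high with a 20 mm neck to 75 mm; origin at the centre of its underside. Leave alone.
- mouse: Black and grey computer mouse on the surface beyond and left of the gauge, 100 x 58 x 29 mm; origin at the centre of its underside. Leave alone.
Mind the look-alikes: they are no part of the job. Leave any blue look-alike of the ring alone.

How it is judged:
By the outcome, as a careful person would: the job done as asked, in the order asked, and still so for the second after the job is handed in, while the arm keeps its last pose, push and grip.
It also fails if it takes over 46 s, if anything falls off the work surface, if the arm or the gripper's body presses on something with over 40 N, if the wrist force passes 120 N, or if a joint passes its speed limit or range.

## Working session

There is one attempt and no reset: what is moved stays moved. The work goes in short steps, Python scripts to look and compute and a tool call to move; the robot and the scene stay as the last step left them, time stands still between calls to the robot, and variables do not carry over. Pictures are saved under pics/ and viewed, about 8 in all and at most 12, crops included, and the job is handed in when it is done.

Besides the shell and the picture viewer there is one more tool, called after ">>>" by a JSON object that holds its "op" and its "data", one argument or row to a line. jog_arm: Moves the arm, as the interface text tells. Shifts and turns lie within -1 to 1; 1 stands for 10 cm of shift or pi/2 rad of turn. Its arguments: {"type":"object","properties":{"deltas":{"type":"array"},"squeeze":{"type":"number"}},"required":["deltas"]}

```bash
mkdir -p pics; cat > h.py <<'E'
import numpy as np, cv2
from rig import r
def px2w(name,u,v,z):
    c=r.calibration(name);K=np.array(c["mtx"]);T=np.array(c["world_from_camera"])
    d=np.linalg.inv(K)@[u,v,1];d=d[:2];s=d.copy()
    for _ in range(30): s=d/(1+c["k1"]*(s@s))
    ray=T[:3,:3]@[s[0],s[1],1];o=T[:3,3]
    return o+ray*(z-o[2])/ray[2]
def w2px(name,p):
    c=r.calibration(name);K=np.array(c["mtx"]);T=np.linalg.inv(np.array(c["world_from_camera"]))
    q=T@np.append(p,1);s=q[:2]/q[2];s=s*(1+c["k1"]*(s@s))
    return (K@np.append(s,1))[:2]
E
python3 - <<'E'
from h import *
for n in("scene","top"):
    cv2.imwrite(f"pics/{n}1.png",r.grab_frame(n)); print(r.calibration(n))
print(r.sense())
E
```

```text
{'mtx': array([[397.7485255 ,   0.        , 324.27687606],
       [  0.        , 397.7485255 , 195.29008622],
       [  0.        ,   0.        ,   1.        ]]), 'k1': -0.09111898044026687, 'world_from_camera': array([[-5.83047283e-01,  4.17969414e-01, -6.96675990e-01,
         1.35206610e+03],
       [ 8.12212327e-01,  3.20093007e-01, -4.87700321e-01,
         5.56529428e+02],
       [ 1.91572951e-02, -8.50201174e-01, -5.26109269e-01,
         6.79618062e+02],
       [ 0.00000000e+00,  0.00000000e+00,  0.00000000e+00,
         1.00000000e+00]])}
{'mtx': array([[415.79197452,   0.        , 319.71866725],
       [  0.        , 415.79197452, 195.47580778],
       [  0.        ,   0.        ,   1.        ]]), 'k1': 0.004809401879867685, 'world_from_camera': array([[-2.73179533e-02, -9.88187141e-01,  1.50797559e-01,
         4.27009869e+02],
       [-9.99608101e-01,  2.79273888e-02,  1.92469396e-03,
         1.28673213e+01],
       [-6.11333989e-03, -1.50685883e-01, -9.88562791e-01,
         1.00243121e+03],
       [ 0.00000000e+00,  0.00000000e+00,  0.00000000e+00,
         1.00000000e+00]])}
{'clock': 0.1, 'qpos': array([-1.25342620e+00,  3.53575877e-01,  1.63408118e+00, -5.50337651e-07,
        1.15515509e+00, -2.36900723e-03]), 'qvel': array([-0.00034234, -0.00055301, -0.00128704, -0.00067014, -0.00073798,
       -0.00204698]), 'joint_efforts': array([ 2.11347315e-04, -6.06359124e+01, -3.42818356e+01, -9.50563481e-05,
        3.93084061e-03, -1.38737124e-05]), 'eef_pos': array([ 196.3445632 , -592.94289828,  255.62943555]), 'tcp_rot': array([-3.14159027e+00,  1.21949263e-03, -1.25105697e+00]), 'contact_force': array([ 0.30717996,  1.02006754, -0.40857934]), 'wrist_torque': array([-0.08186909,  0.02530324,  0.00066252]), 'opening': 0.9966171772420476}
```

View pics/scene1.png

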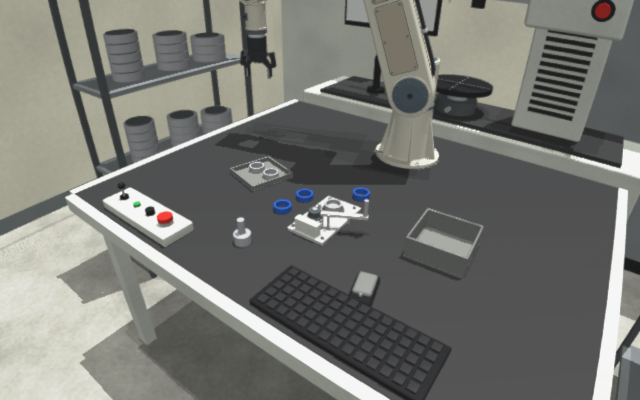

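View pics/top1.png

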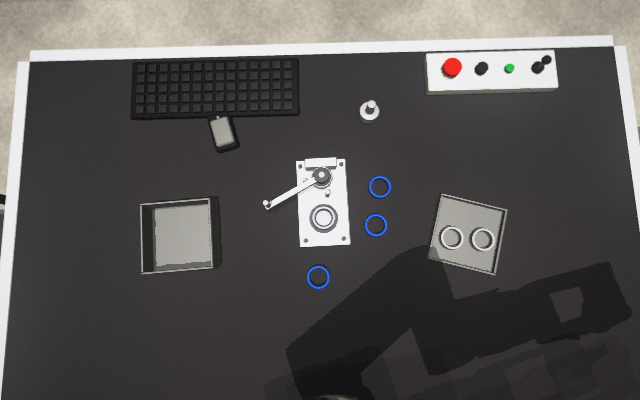

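The top view shows the gauge with its pivot near (321,176) and a steel ring on the nest at (323,218). The lever points to (266,204). The deep box is at (180,236), which is +y.

Things that could be taken for the reject:
- The nest ring at (323,218), my choice by the description.
- Blue rings at (380,187), (376,225) and (318,277).
- Finished rings at (451,238) and (482,239).

I'll check the choice in a close crop.

```bash
python3 - <<'E'
from h import *
i=cv2.imread("pics/top1.png")[145:265,250:400]
cv2.imwrite("pics/crop1.png",cv2.resize(i,None,fx=5,fy=5,interpolation=cv2.INTER_CUBIC))
for n,u,v,z in[("ring",323,218,40),("hub",321.5,175,68),("pin",266,204,112),("boxL",141,204,65),("boxR",211,199,65),("boxBR",213,269,65),("boxBL",142,273,65),("b1",296,161,12),("b2",344,158,12),("b3",349.5,243,12),("b4",300,246,12)]:print(n,px2w("top",u,v,z).round(1))
E
```

```text
ring [520.7   8.6  40. ]
hub [616.9   9.3  68. ]
pin [547.5 131.2 112. ]
boxL [561.9 422.1  65. ]
boxR [568.9 262.8  65. ]
boxBR [411.4 256.4  65. ]
boxBL [407. 414.  65.]
b1 [664.8  70.3  12. ]
b2 [669. -47.  12.]
b3 [462.3 -52.6  12. ]
b4 [458.5  64.7  12. ]
```

View pics/crop1.png

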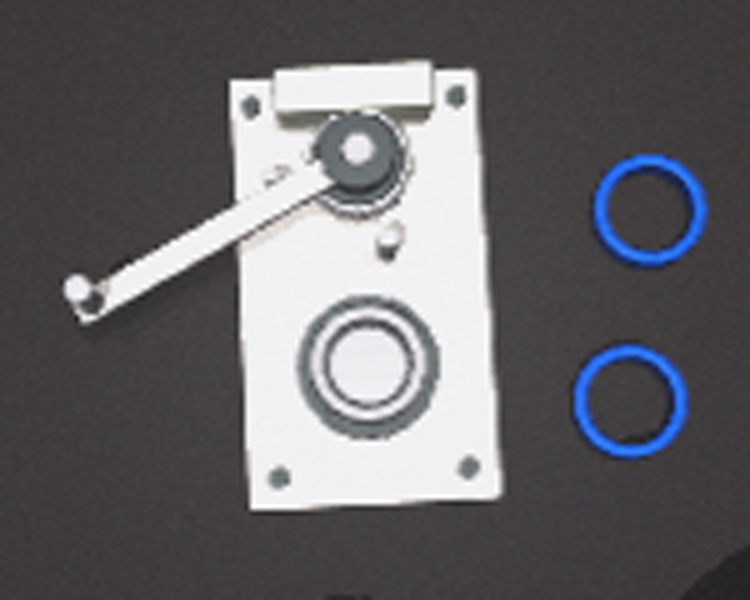

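The crop confirms the choice: a grey steel ring on the dark seat, centre at crop (368,364), which is top-view pixel (323.6,217.8). The pin top is at crop (77,288), the hub at (358,148) and the stop post at (390,238).

My fit:
- **Pivot:** (618,9.5), yaw 0.03.
- **Nest:** (522,7). The 95 mm spacing checks within about 1.5 mm.
- **Pin at rest:** (551,132), which matches the prediction.
- **Box centre:** (487,339), with sides of about 158 mm.

Now I'll move over the nest with the jaws along y.

>>> {"op": "jog_arm", "data": {
  "deltas": [
    {"gripper": -1, "translation": [0.181, 0.333, -0.05], "dr": [0, 0, -0.0155]},
    {"gripper": -1, "translation": [0.181, 0.333, -0.05], "dr": [0, 0, -0.0155]},
    {"gripper": -1, "translation": [0.181, 0.333, -0.05], "dr": [0, 0, -0.0155]},
    {"gripper": -1, "translation": [0.181, 0.333, -0.05], "dr": [0, 0, -0.0155]},
    {"gripper": -1, "translation": [0.181, 0.333, -0.05], "dr": [0, 0, -0.0155]},
    {"gripper": -1, "translation": [0.181, 0.333, -0.05], "dr": [0, 0, -0.0155]},
    {"gripper": -1, "translation": [0.181, 0.333, -0.05], "dr": [0, 0, -0.0155]},
    {"gripper": -1, "translation": [0.181, 0.333, -0.05], "dr": [0, 0, -0.0155]},
    {"gripper": -1, "translation": [0.181, 0.333, -0.05], "dr": [0, 0, -0.0155]},
    {"gripper": -1, "translation": [0.181, 0.333, -0.05], "dr": [0, 0, -0.0155]},
    {"gripper": -1, "translation": [0.181, 0.333, -0.05], "dr": [0, 0, -0.0155]},
    {"gripper": -1, "translation": [0.181, 0.333, -0.05], "dr": [0, 0, -0.0155]}
  ],
  "squeeze": 40
}}

```text
clock: 1.1
eef_pos: [414.0, -191.9, 196.1]
tcp_rot: [-3.142, 0.0, -1.545]
contact_force: [0.3, -0.7, 0.6]
opening: 1.0
```

>>> {"op": "jog_arm", "data": {
  "deltas": [
    {"gripper": -1, "translation": [0.18, 0.33, -0.1], "dr": [0, 0, 0]},
    {"gripper": -1, "translation": [0.18, 0.33, -0.1], "dr": [0, 0, 0]},
    {"gripper": -1, "translation": [0.18, 0.33, -0.1], "dr": [0, 0, 0]},
    {"gripper": -1, "translation": [0.18, 0.33, -0.1], "dr": [0, 0, 0]},
    {"gripper": -1, "translation": [0.18, 0.33, -0.1], "dr": [0, 0, 0]},
    {"gripper": -1, "translation": [0.18, 0.33, -0.1], "dr": [0, 0, 0]},
    {"gripper": -1, "translation": [0, 0, 0], "dr": [0, 0, 0]},
    {"gripper": -1, "translation": [0, 0, 0], "dr": [0, 0, 0]}
  ]
}}

```text
clock: 1.77
eef_pos: [521.7, 6.0, 135.4]
tcp_rot: [3.14, 0.0, -1.54]
contact_force: [-0.6, -1.4, -0.2]
opening: 1.004
```

```bash
python3 - <<'E'
from h import *
i=r.grab_frame("scene");s=r.sense();print(s["eef_pos"],s["tcp_rot"])
cv2.imwrite("pics/s2.png",cv2.resize(i[130:270,240:420],None,fx=4,fy=4,interpolation=cv2.INTER_CUBIC))
E
```

```text
[521.20323252   4.81605373 135.69059653] [ 3.13996806e+00 -1.67498696e-04 -1.54119419e+00]
```

View pics/s2.png

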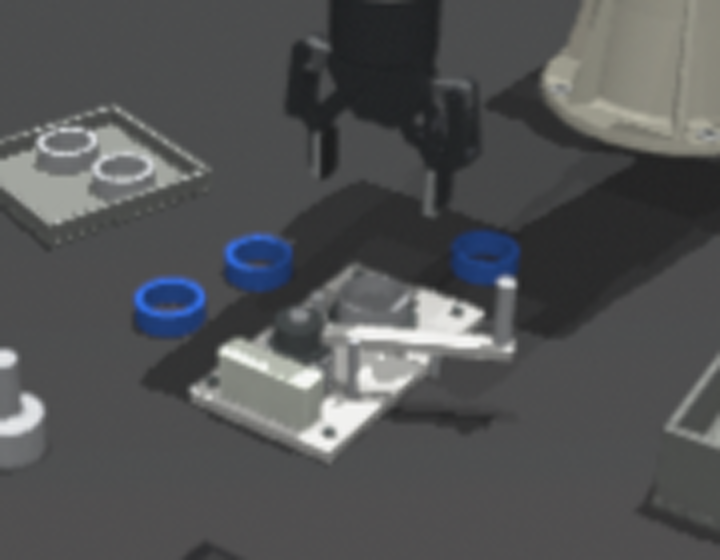

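The gripper hangs centred over the gauge. The nest ring is at crop (375,295), with blue rings beside the gauge and the lever clear. Descending to TCP z of about 46.

>>> {"op": "jog_arm", "data": {
  "deltas": [
    {"gripper": -1, "translation": [0.01, 0.02, -0.15], "dr": [0, 0, 0]},
    {"gripper": -1, "translation": [0, 0, -0.2], "dr": [0, 0, 0]},
    {"gripper": -1, "translation": [0, 0, -0.2], "dr": [0, 0, 0]},
    {"gripper": -1, "translation": [0, 0, -0.15], "dr": [0, 0, 0]},
    {"gripper": -1, "translation": [0, 0, -0.1], "dr": [0, 0, 0]},
    {"gripper": -1, "translation": [0, 0, -0.1], "dr": [0, 0, 0]},
    {"gripper": -1, "translation": [0, 0, 0], "dr": [0, 0, 0]},
    {"gripper": -1, "translation": [0, 0, 0], "dr": [0, 0, 0]}
  ]
}}

```text
clock: 2.48
eef_pos: [522.5, 5.8, 46.4]
tcp_rot: [3.141, -0.0, -1.544]
contact_force: [-0.0, 1.2, 0.3]
opening: 0.999
```

>>> {"op": "jog_arm", "data": {
  "deltas": [
    {"gripper": 0, "translation": [0, 0, 0], "dr": [0, 0, 0]},
    {"gripper": 0, "translation": [0, 0, 0], "dr": [0, 0, 0]},
    {"gripper": 1, "translation": [0, 0, 0], "dr": [0, 0, 0]},
    {"gripper": 1, "translation": [0, 0, 0], "dr": [0, 0, 0]},
    {"gripper": 1, "translation": [0, 0, 0], "dr": [0, 0, 0]},
    {"gripper": 1, "translation": [0, 0, 0], "dr": [0, 0, 0]},
    {"gripper": 1, "translation": [0, 0, 0], "dr": [0, 0, 0]},
    {"gripper": 1, "translation": [0, 0, 0], "dr": [0, 0, 0]}
  ],
  "squeeze": 40
}}

```text
clock: 3.15
eef_pos: [523.2, 6.2, 47.5]
tcp_rot: [-3.14, -0.0, -1.543]
contact_force: [-1.7, -1.5, 9.7]
opening: 0.616
```

The opening of 0.616 is about 52 mm, so the ring is gripped. Lifting.

>>> {"op": "jog_arm", "data": {
  "deltas": [
    {"gripper": 1, "translation": [0, 0, 0.05], "dr": [0, 0, 0]},
    {"gripper": 1, "translation": [0, 0, 0.1], "dr": [0, 0, 0]},
    {"gripper": 1, "translation": [0, 0, 0.15], "dr": [0, 0, 0]},
    {"gripper": 1, "translation": [0, 0, 0.2], "dr": [0, 0, 0]},
    {"gripper": 1, "translation": [0, 0, 0.25], "dr": [0, 0, 0]},
    {"gripper": 1, "translation": [0, 0, 0.25], "dr": [0, 0, 0]},
    {"gripper": 1, "translation": [0, 0, 0.2], "dr": [0, 0, 0]},
    {"gripper": 1, "translation": [0, 0, 0], "dr": [0, 0, 0]},
    {"gripper": 1, "translation": [0, 0, 0], "dr": [0, 0, 0]}
  ]
}}

```text
clock: 3.9
eef_pos: [523.4, 6.3, 167.8]
tcp_rot: [-3.139, -0.0, -1.543]
contact_force: [-0.1, -0.6, -1.8]
opening: 0.613
```

```bash
python3 - <<'E'
from h import *
i=r.grab_frame("scene");s=r.sense();print(s["eef_pos"],s["opening"],s["contact_force"])
cv2.imwrite("pics/s3.png",cv2.resize(i[110:250,240:420],None,fx=4,fy=4,interpolation=cv2.INTER_CUBIC))
E
```

```text
[522.52594337   6.33508713 166.5671938 ] 0.6167838597374542 [-1.30730233 -0.28284941 -2.24569335]
```

View pics/s3.png

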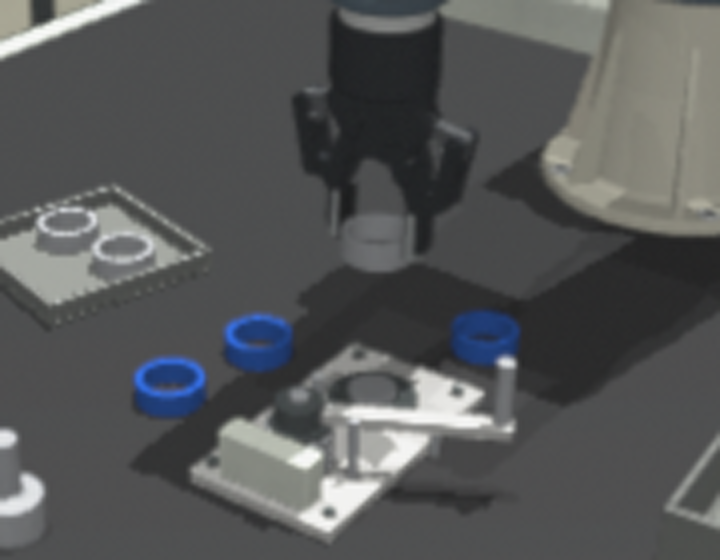

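The ring hangs in the jaws at crop (378,243) and the nest is bare at (372,392). Moving over the box.

>>> {"op": "jog_arm", "data": {
  "deltas": [
    {"gripper": 1, "translation": [-0.033, 0.15, 0], "dr": [0, 0, 0]},
    {"gripper": 1, "translation": [-0.033, 0.3, 0], "dr": [0, 0, 0]},
    {"gripper": 1, "translation": [-0.033, 0.35, 0], "dr": [0, 0, 0]},
    {"gripper": 1, "translation": [-0.033, 0.35, 0], "dr": [0, 0, 0]},
    {"gripper": 1, "translation": [-0.033, 0.35, 0], "dr": [0, 0, 0]},
    {"gripper": 1, "translation": [-0.033, 0.35, 0], "dr": [0, 0, 0]},
    {"gripper": 1, "translation": [-0.033, 0.35, 0], "dr": [0, 0, 0]},
    {"gripper": 1, "translation": [-0.033, 0.35, 0], "dr": [0, 0, 0]},
    {"gripper": 1, "translation": [-0.033, 0.35, 0], "dr": [0, 0, 0]},
    {"gripper": 1, "translation": [-0.033, 0.3, 0], "dr": [0, 0, 0]},
    {"gripper": 1, "translation": [-0.033, 0.13, 0], "dr": [0, 0, 0]},
    {"gripper": 1, "translation": [0, 0, 0], "dr": [0, 0, 0]}
  ]
}}

```text
clock: 4.95
eef_pos: [485.0, 341.5, 164.7]
tcp_rot: [3.14, -0.001, -1.54]
contact_force: [0.3, -0.4, -1.7]
opening: 0.621
```

>>> {"op": "jog_arm", "data": {
  "deltas": [
    {"gripper": 1, "translation": [0, -0.02, -0.2], "dr": [0, 0, 0]},
    {"gripper": 1, "translation": [0, 0, -0.25], "dr": [0, 0, 0]},
    {"gripper": 1, "translation": [0, 0, -0.25], "dr": [0, 0, 0]},
    {"gripper": 1, "translation": [0, 0, -0.25], "dr": [0, 0, 0]},
    {"gripper": 1, "translation": [0, 0, -0.15], "dr": [0, 0, 0]},
    {"gripper": 1, "translation": [0, 0, 0], "dr": [0, 0, 0]},
    {"gripper": -1, "translation": [0, 0, 0], "dr": [0, 0, 0]},
    {"gripper": -1, "translation": [0, 0, 0], "dr": [0, 0, 0]},
    {"gripper": -1, "translation": [0, 0, 0], "dr": [0, 0, 0]},
    {"gripper": -1, "translation": [0, 0, 0], "dr": [0, 0, 0]},
    {"gripper": -1, "translation": [0, 0, 0], "dr": [0, 0, 0]}
  ]
}}

```text
clock: 5.87
eef_pos: [486.9, 337.6, 57.4]
tcp_rot: [-3.14, 0.001, -1.543]
contact_force: [-0.1, -0.2, 0.5]
opening: 1.001
```

>>> {"op": "jog_arm", "data": {
  "deltas": [
    {"gripper": -1, "translation": [0, 0, 0.2], "dr": [0, 0, 0]},
    {"gripper": -1, "translation": [0, 0, 0.3], "dr": [0, 0, 0]},
    {"gripper": -1, "translation": [0, 0, 0.3], "dr": [0, 0, 0]},
    {"gripper": -1, "translation": [0, 0, 0.3], "dr": [0, 0, 0]},
    {"gripper": -1, "translation": [0, 0, 0.2], "dr": [0, 0, 0]},
    {"gripper": -1, "translation": [0, 0, 0.1], "dr": [0, 0, 0]},
    {"gripper": -1, "translation": [0, 0, 0], "dr": [0, 0, 0]}
  ]
}}

```text
clock: 6.45
eef_pos: [487.5, 338.1, 199.1]
tcp_rot: [-3.138, 0.003, -1.543]
contact_force: [0.8, 0.3, 0.8]
opening: 1.003
```

```bash
python3 - <<'E'
from h import *
i=r.grab_frame("scene");s=r.sense();print(s["eef_pos"],s["opening"],s["contact_force"],s["qpos"])
cv2.imwrite("pics/s4.png",cv2.resize(i[120:290,290:510],None,fx=3,fy=3,interpolation=cv2.INTER_CUBIC))
E
```

```text
[486.70462605 337.5464669  197.11705209] 0.9969379625410929 [-0.16703999 -0.4076757  -0.08876446] [ 6.03850776e-01  3.63982952e-01  1.76150026e+00 -2.14048886e-05
  1.01397502e+00  2.14695434e+00]
```

View pics/s4.png

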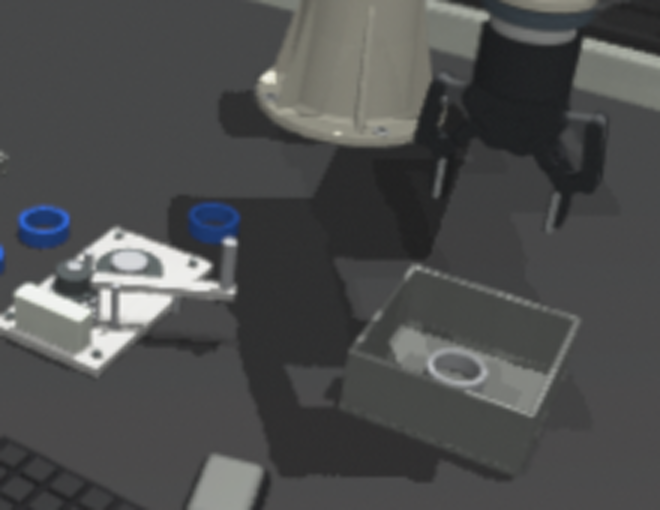

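The ring lies in the deep box at crop (457,369), and the gauge and lever are untouched. Next I'll go over the pin at about (551,132) with the jaws tangential. I take the yaw +0.5 side, which keeps joint 6 mid-range.

>>> {"op": "jog_arm", "data": {
  "deltas": [
    {"gripper": -1, "translation": [0.038, -0.121, 0], "dr": [0, 0, 0.0764]},
    {"gripper": -1, "translation": [0.038, -0.121, 0], "dr": [0, 0, 0.0764]},
    {"gripper": -1, "translation": [0.038, -0.121, 0], "dr": [0, 0, 0.0764]},
    {"gripper": -1, "translation": [0.038, -0.121, 0], "dr": [0, 0, 0.0764]},
    {"gripper": -1, "translation": [0.038, -0.121, 0], "dr": [0, 0, 0.0764]},
    {"gripper": -1, "translation": [0.038, -0.121, 0], "dr": [0, 0, 0.0764]},
    {"gripper": -1, "translation": [0.038, -0.121, 0], "dr": [0, 0, 0.0764]},
    {"gripper": -1, "translation": [0.038, -0.121, 0], "dr": [0, 0, 0.0764]},
    {"gripper": -1, "translation": [0.038, -0.121, 0], "dr": [0, 0, 0.0764]}
  ]
}}

```text
clock: 7.25
eef_pos: [519.7, 227.3, 194.1]
tcp_rot: [3.139, 0.002, -0.457]
contact_force: [0.3, -0.2, 0.1]
opening: 1.001
```

>>> {"op": "jog_arm", "data": {
  "deltas": [
    {"gripper": -1, "translation": [0.038, -0.121, -0.05], "dr": [0, 0, 0.0764]},
    {"gripper": -1, "translation": [0.038, -0.121, -0.05], "dr": [0, 0, 0.0764]},
    {"gripper": -1, "translation": [0.038, -0.121, -0.05], "dr": [0, 0, 0.0764]},
    {"gripper": -1, "translation": [0.038, -0.121, -0.05], "dr": [0, 0, 0.0764]},
    {"gripper": -1, "translation": [0.038, -0.121, -0.05], "dr": [0, 0, 0.0764]},
    {"gripper": -1, "translation": [0.038, -0.121, -0.05], "dr": [0, 0, 0.0764]},
    {"gripper": -1, "translation": [0.038, -0.121, -0.05], "dr": [0, 0, 0.0764]},
    {"gripper": -1, "translation": [0.038, -0.121, -0.05], "dr": [0, 0, 0.0764]},
    {"gripper": -1, "translation": [0, 0, 0], "dr": [0, 0, 0]},
    {"gripper": -1, "translation": [0, 0, 0], "dr": [0, 0, 0]}
  ]
}}

```text
clock: 8.08
eef_pos: [549.9, 131.0, 154.4]
tcp_rot: [-3.141, 0.003, 0.493]
contact_force: [-1.1, 0.7, -1.2]
opening: 1.0
```

>>> {"op": "jog_arm", "data": {
  "deltas": [
    {"gripper": -1, "translation": [0.01, 0.01, -0.12], "dr": [0, 0, 0]},
    {"gripper": -1, "translation": [0, 0, -0.15], "dr": [0, 0, 0]},
    {"gripper": -1, "translation": [0, 0, -0.15], "dr": [0, 0, 0]},
    {"gripper": -1, "translation": [0, 0, -0.1], "dr": [0, 0, 0]},
    {"gripper": -1, "translation": [0, 0, -0.05], "dr": [0, 0, 0]},
    {"gripper": -1, "translation": [0, 0, 0], "dr": [0, 0, 0]},
    {"gripper": 0.4, "translation": [0, 0, 0], "dr": [0, 0, 0]},
    {"gripper": 0.4, "translation": [0, 0, 0], "dr": [0, 0, 0]},
    {"gripper": 0.4, "translation": [0, 0, 0], "dr": [0, 0, 0]},
    {"gripper": 0.4, "translation": [0, 0, 0], "dr": [0, 0, 0]}
  ]
}}

```text
clock: 8.92
eef_pos: [552.4, 132.7, 100.0]
tcp_rot: [3.141, -0.001, 0.497]
contact_force: [0.0, -0.8, 0.2]
opening: 0.453
```

```bash
python3 - <<'E'
from h import *
i=r.grab_frame("scene");s=r.sense();print(s["eef_pos"],s["opening"],s["contact_force"])
cv2.imwrite("pics/s5.png",cv2.resize(i[150:260,270:420],None,fx=5,fy=5,interpolation=cv2.INTER_CUBIC))
E
```

```text
[552.34443723 132.65517648  99.86761602] 0.36099724407185835 [-0.20540631 -0.2379414   0.0231788 ]
```

View pics/s5.png

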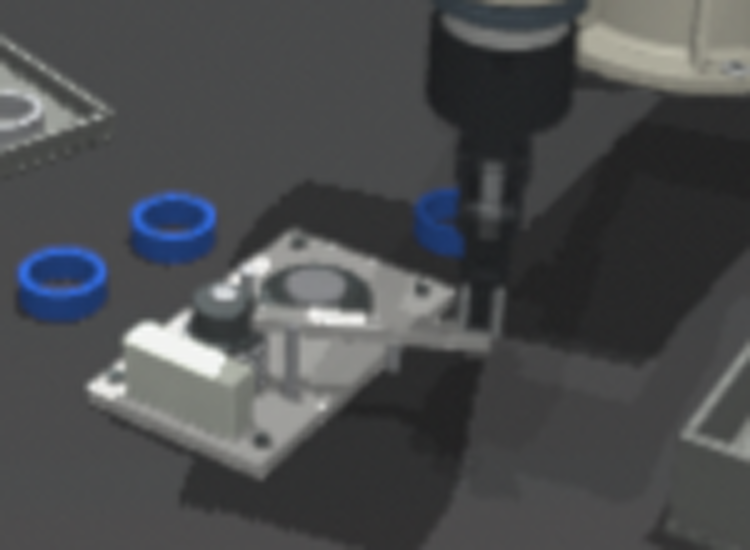

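The fingers straddle the pin at crop (480,310). Closing on it.

>>> {"op": "jog_arm", "data": {
  "deltas": [
    {"gripper": 1, "translation": [0, 0, 0], "dr": [0, 0, 0]},
    {"gripper": 1, "translation": [0, 0, 0], "dr": [0, 0, 0]},
    {"gripper": 1, "translation": [0, 0, 0], "dr": [0, 0, 0]},
    {"gripper": 1, "translation": [0, 0, 0], "dr": [0, 0, 0]},
    {"gripper": 1, "translation": [0, 0, 0], "dr": [0, 0, 0]},
    {"gripper": 1, "translation": [0, 0, 0], "dr": [0, 0, 0]}
  ],
  "squeeze": 50
}}

```text
clock: 9.47
eef_pos: [551.9, 132.5, 99.6]
tcp_rot: [3.142, 0.0, 0.497]
contact_force: [-3.0, -1.6, 6.6]
opening: 0.127
```

```bash
python3 - <<'E'
import numpy as np
# arc steps, pivot (618,9.5), R=140
a=2.069+np.linspace(0,1.1,23)
p=np.c_[618+140*np.cos(a),9.5+140*np.sin(a)]
print(np.diff(p,axis=0).round(1).tolist(),p[-1],1.1/22/(np.pi/2))
E
```

```text
[[-6.1, -3.5], [-5.9, -3.8], [-5.7, -4.1], [-5.5, -4.4], [-5.2, -4.6], [-5.0, -4.9], [-4.8, -5.1], [-4.5, -5.4], [-4.2, -5.6], [-3.9, -5.8], [-3.6, -6.0], [-3.3, -6.2], [-3.0, -6.3], [-2.7, -6.5], [-2.4, -6.6], [-2.1, -6.7], [-1.7, -6.8], [-1.4, -6.9], [-1.0, -6.9], [-0.7, -7.0], [-0.3, -7.0], [0.0, -7.0]] [478.05257809   5.66345186] 0.03183098861837907
```

The opening of 0.127 is about 11 mm, so the pin is gripped. Swinging the first half of the arc.

>>> {"op": "jog_arm", "data": {
  "deltas": [
    {"gripper": 1, "translation": [-0.06, -0.035, 0], "dr": [0, 0, 0.0318]},
    {"gripper": 1, "translation": [-0.06, -0.038, 0], "dr": [0, 0, 0.0318]},
    {"gripper": 1, "translation": [-0.057, -0.041, 0], "dr": [0, 0, 0.0318]},
    {"gripper": 1, "translation": [-0.055, -0.044, 0], "dr": [0, 0, 0.0318]},
    {"gripper": 1, "translation": [-0.052, -0.046, 0], "dr": [0, 0, 0.0318]},
    {"gripper": 1, "translation": [-0.05, -0.049, 0], "dr": [0, 0, 0.0318]},
    {"gripper": 1, "translation": [-0.048, -0.051, 0], "dr": [0, 0, 0.0318]},
    {"gripper": 1, "translation": [-0.045, -0.054, 0], "dr": [0, 0, 0.0318]},
    {"gripper": 1, "translation": [-0.042, -0.056, 0], "dr": [0, 0, 0.0318]},
    {"gripper": 1, "translation": [-0.039, -0.058, 0], "dr": [0, 0, 0.0318]},
    {"gripper": 1, "translation": [-0.036, -0.06, 0], "dr": [0, 0, 0.0318]}
  ]
}}

```text
clock: 10.38
eef_pos: [497.6, 80.0, 99.7]
tcp_rot: [-3.141, -0.002, 1.048]
contact_force: [-1.6, 6.7, 4.6]
opening: 0.127
```

>>> {"op": "jog_arm", "data": {
  "deltas": [
    {"gripper": 1, "translation": [-0.033, -0.062, 0], "dr": [0, 0, 0.0318]},
    {"gripper": 1, "translation": [-0.03, -0.063, 0], "dr": [0, 0, 0.0318]},
    {"gripper": 1, "translation": [-0.027, -0.065, 0], "dr": [0, 0, 0.0318]},
    {"gripper": 1, "translation": [-0.024, -0.066, 0], "dr": [0, 0, 0.0318]},
    {"gripper": 1, "translation": [-0.021, -0.067, 0], "dr": [0, 0, 0.0318]},
    {"gripper": 1, "translation": [-0.017, -0.068, 0], "dr": [0, 0, 0.0318]},
    {"gripper": 1, "translation": [-0.014, -0.069, 0], "dr": [0, 0, 0.0318]},
    {"gripper": 1, "translation": [-0.01, -0.069, 0], "dr": [0, 0, 0.0318]},
    {"gripper": 1, "translation": [-0.007, -0.07, 0], "dr": [0, 0, 0.0318]},
    {"gripper": 1, "translation": [-0.003, -0.035, 0], "dr": [0, 0, 0.0318]},
    {"gripper": 1, "translation": [0, 0, 0], "dr": [0, 0, 0]}
  ]
}}

```text
clock: 11.3
eef_pos: [478.3, 16.1, 99.6]
tcp_rot: [-3.141, -0.001, 1.548]
contact_force: [-4.3, 5.0, 8.2]
opening: 0.123
```

>>> {"op": "jog_arm", "data": {
  "deltas": [
    {"gripper": 1, "translation": [0, -0.04, 0], "dr": [0, 0, 0.02]},
    {"gripper": 1, "translation": [0, -0.03, 0], "dr": [0, 0, 0.01]},
    {"gripper": 1, "translation": [0, 0, 0], "dr": [0, 0, 0]}
  ]
}}

```text
clock: 11.55
eef_pos: [478.1, 9.3, 99.6]
tcp_rot: [-3.14, -0.001, 1.593]
contact_force: [-5.3, 4.4, 9.1]
opening: 0.124
```

>>> {"op": "jog_arm", "data": {
  "deltas": [
    {"gripper": 1, "translation": [0, -0.02, 0], "dr": [0, 0, 0]},
    {"gripper": 1, "translation": [0, 0, 0], "dr": [0, 0, 0]}
  ]
}}

```text
clock: 11.72
eef_pos: [478.2, 7.5, 99.6]
tcp_rot: [-3.14, -0.001, 1.592]
contact_force: [-5.5, 5.9, 9.8]
opening: 0.125
```

>>> {"op": "jog_arm", "data": {
  "deltas": [
    {"gripper": 1, "translation": [0, -0.02, 0], "dr": [0, 0, 0]},
    {"gripper": 1, "translation": [0, 0, 0], "dr": [0, 0, 0]}
  ]
}}

```text
clock: 11.88
eef_pos: [478.2, 5.6, 99.6]
tcp_rot: [-3.14, -0.001, 1.592]
contact_force: [-5.0, 7.1, 9.2]
opening: 0.128
```

The force is still only the spring's 7 N, so the lever isn't on the stop yet. Continuing in 1–1.5 mm steps.

>>> {"op": "jog_arm", "data": {
  "deltas": [
    {"gripper": 1, "translation": [0, -0.015, 0], "dr": [0, 0, 0]},
    {"gripper": 1, "translation": [0, 0, 0], "dr": [0, 0, 0]}
  ]
}}

```text
clock: 12.05
eef_pos: [478.2, 4.5, 99.6]
tcp_rot: [-3.14, -0.002, 1.592]
contact_force: [-5.4, 9.7, 9.4]
opening: 0.126
```

>>> {"op": "jog_arm", "data": {
  "deltas": [
    {"gripper": 1, "translation": [0, -0.01, 0], "dr": [0, 0, 0]},
    {"gripper": 1, "translation": [0, 0, 0], "dr": [0, 0, 0]}
  ]
}}

```text
clock: 12.22
eef_pos: [478.2, 4.1, 99.6]
tcp_rot: [-3.14, -0.003, 1.592]
contact_force: [-5.1, 13.9, 9.7]
opening: 0.122
```

>>> {"op": "jog_arm", "data": {
  "deltas": [
    {"gripper": 1, "translation": [0, -0.01, 0], "dr": [0, 0, 0]},
    {"gripper": 1, "translation": [0, 0, 0], "dr": [0, 0, 0]},
    {"gripper": 1, "translation": [0, 0, 0], "dr": [0, 0, 0]}
  ]
}}

```text
clock: 12.47
eef_pos: [478.2, 3.7, 99.6]
tcp_rot: [-3.14, -0.003, 1.592]
contact_force: [-4.8, 18.8, 8.8]
opening: 0.124
```

```bash
python3 - <<'E'
from h import *
a=r.grab_frame("scene")[150:260,270:420];b=r.grab_frame("top")[145:265,250:400]
f=lambda i,h:cv2.resize(i,(400,h),interpolation=cv2.INTER_CUBIC)
cv2.imwrite("pics/s6.png",np.hstack([f(a,320),f(b,320)]))
s=r.sense();print(s["eef_pos"],s["opening"],s["contact_force"],s["clock"])
E
```

```text
[478.19364701   3.68298081  99.56460874] 0.12634337567294507 [-5.1788638  18.54964669  8.49140378] 12.5667
```

View pics/s6.png

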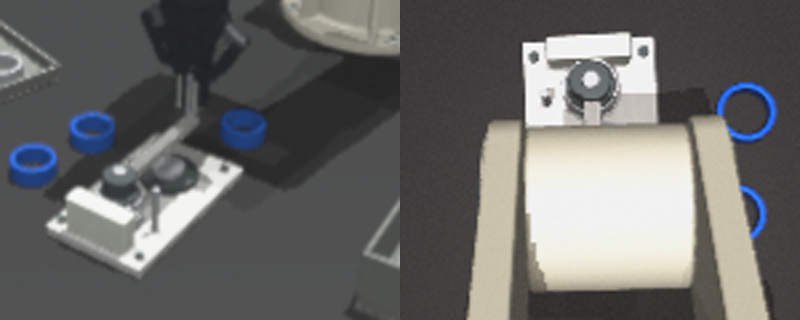

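The lever points over the empty nest with the pin held. The push rose from 7 N (spring alone) to 18.5 N with almost no travel, so the lever bears on the stop. Handing in.

```bash
python3 -c "
from rig import r
print(r.sign_off()); print(r.sense()['contact_force'])"
```

```text
the job is handed in; nothing more can be done
None
the job is handed in; nothing more can be done
```

I took the reject ring off the nest and dropped it into the deep box; the picture shows it lying on the box floor. I then gripped the lever's pin, swung it 1.1 rad forward over the empty nest, and handed in at about 12.6 s while still holding it against the stop.

- **On the stop:** the sideways push rose from about 7 N, the spring alone, to 18.5 N. The last two 1 mm commands moved the arm only about 0.4 mm each.
- **Pin position:** it ended at y = 3.7 mm against a predicted 5.7 mm, within the calibration error. The final scene view shows the lever pointing over the nest with the pin still in the jaws. The arm hid the stop post from the top camera, so I did not see the contact there.
- **Other things:** I never touched the finished rings, master, mouse or blue rings. I did not check each of them in the last picture.
- **After hand-in:** I tried to read the force once more, but the robot no longer answered.

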